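# Fit a rotor on the drive pins of a mini-centrifuge

### The job

Fit the loose rotor in the small bench centrifuge: set it on the spindle and, pressing no harder than about 20 N, turn it until its holes drop over the four drive pins and it sits fully home. Then let go of it and shut the lid all the way down, leaving the things standing round about undisturbed.

Things in the scene. Friction and masses are not known exactly. Their poses are not given: they have to be found in the camera images.
- mini_centrifuge: small round white bench centrifuge, fixed to the desk, 150 mm across, 108 mm high; a grey control panel on its front (-x side, 10 mm proud), the lid hinge at its back (+x side). Origin: on the spindle axis at desk height; z up; yaw varies. The round well is open at the top, 121 mm wide, its floor 30 mm above the desk; the drive head stands in it.
- drive_plate (a point): centre of the top face of the steel drive plate (64 mm wide) in the well, 43 mm above the desk. Four upright drive pins stand on it, 6 mm thick, 8 mm high, 90 degrees apart, 23 mm from the axis. Their angle differs every time and is NOT reported: look from above (dark pins) or feel. A brake holds the drive up to 0.35 N m, so a rotor slides round on the pin tops under light pressure.
- spindle_tip (a point): tip of the spindle, on the drive's axis, 63 mm above the desk. The spindle is 12 mm thick and stands 20 mm above the drive plate; its top 5 mm tapers to 5 mm. Fully home, the rotor's origin is 43 mm above the desk; not lined up it stays on the pin tops 8 mm higher, and the lid cannot shut. Pressing rotor against centrifuge with over 50 N counts as damage.
- rotor: loose aluminium rotor, 88 mm across, 62 mm high, 0.13 to 0.21 kg: a disc with a conical top face (33 mm high beside the knob, 16 mm at the rim) with eight slanted tube places, and a round black knob in the middle. Starts lying on the desk, knob up. Origin: centre of its underside; z up. A bore in its underside, 14.4 mm wide and 26 mm deep, takes the spindle.
- rotor_knob (a point): on the rotor's axis, 50 mm above its underside: the round grip knob, 26 mm thick, from 34 to 62 mm above the underside. Grip it from above, fingertips at least 36 mm above the underside.
- rotor_hole (a point): centre of one of the four holes in the rotor's underside, the one on its own +x axis. The holes are 8.0 mm wide, 26 mm deep, 23 mm from the axis, on the rotor's +x, +y, -x and -y axes; they take the drive pins (1 mm play all round). Any of the four quarter turns fits.
- lid (a joint): the lid's hinge angle in rad: 0 shut, grows as it opens, at most 1.78; 1.57 to 1.75 at the start (upright or leaning slightly back, away from the well). The hinge is stiff: the lid stays where it is left and takes 1 to 2 N at its tab to move either way.
- lid_hinge (a point): middle of the hinge line, which is level along the centrifuge's y axis, 82 mm behind (+x of) the spindle axis, 108.5 mm above the desk
- lid_tab (a point): middle of the tab at the lid's free edge, 164.5 mm from the hinge line. The clear round lid with a grey rim is 149 mm across, 6 mm thick; the tab is 26 mm wide, 7 mm thick, 12 mm proud of the edge. With the lid open it is up to 275 mm high behind the well; shut, it is at the front of the housing, 112 mm above the desk.
- microscope (a point): middle of the foot, on the desk, of the tall microscope that stands to the right of the work (it never moves): about 270 mm long in x, 215 mm wide in y, 0.4 m high. Carry the arm round or over it.
- lab_timer: white bench timer standing on the desk, 26 x 62 x 52 mm, origin under its centre: leave it alone
- amber_bottle: small amber dropper bottle, 26 mm across, 58 mm high, origin under its centre: leave it alone
- pen: black marker lying on the desk, 135 mm long, 15 mm thick, its length along its y axis, origin under its centre: leave it alone
- bottle: small white bottle with a screw cap, 38 mm across, 72 mm high, origin under its centre: leave it alone

How it is judged:
By the outcome, as a careful person would: the job done as asked, in the order asked, and still so for the second after the job is handed in, with the robot touching nothing.
It also fails if it takes over 72 s, if anything falls off the work surface, if the arm or the gripper's body presses on something with over 40 N, if the wrist force passes 120 N, or if a joint passes its speed limit or range.

### The arm

A 6-joint arm with a two-finger parallel gripper is mounted at the origin on a cart in front of the work surface, level with it; the furniture and walls round the work are solid. World frame = base frame: x ahead of the robot, y to its left, z up, the work surface at z = 0. Lengths are in m, angles in rad, forces in N, time in s.
With the tool pointing down it reaches from about 0.225 to 0.875 m from the base axis. Payload 3.4 kg.
Tool frame: the origin (TCP) lies midway between the tips of the shut fingers; the grasp point (between the pads) lies 19 mm behind it; z points along the fingers, y is the line along which they close (so a half turn about z gives the same grasp; the last joint's range is limited). The gripper opens to 85 mm and grips with 20 to 120 N. Pads are 22 mm wide; open, the fingers measure 114 mm over their backs; the gripper's body (76 mm by 85 mm) begins 54 mm behind the grasp point. The pads swing forward as they close: fully open they stand 13 mm farther back than shut.
Start: joints at [0.981, 0.276, 1.505, -0, 1.361, -0.121], TCP at [0.26, 0.513, 0.197] pointing down, gripper open.
Joint ranges: [-2.89, 2.89], [-0.75, 2.08], [0.22, 2.7], [-1.18, 4.32], [0.11, 2.71], [-2.7, 2.7]. Speed limits (rad/s): [2.57, 2.57, 3.14, 3.14, 3.14, 3.14].

### API

Orientations are given as a rotation vector (axis times angle).
In Python, from workcell import manip, cams gives the robot as it stands. The module is installed in compiled form; this text tells all that it offers.
- The arm moves only by the tool play_rows, never from a script. Its argument "rows" is a list of rows, each a list of 7 numbers: the shift along the world's x, y, z in units of 40 mm (1.0 is 40 mm), then the turn, a rotation vector about the world's x, y, z in units of 6 degrees (1.0 is 6 degrees), then the opening, from -1 (shut) to 1 (fully open). A call has 1 to 10 rows; each row is the pose to reach, as a shift and turn from the pose commanded when the call began; what a row does not reach only later rows make up. A row lasts 1/10 s, in which the tool goes at most 50 mm and 8.59 degrees, less where a joint would pass 70% of its speed; a pose out of reach is approached as far as the arm can. A call with a gripper value outside its range is refused whole. The fingers move at their own pace and stop on an object; the grip force is fixed at half the most. Time passes only in rows, so rows that repeat a pose let the fingers close. It gives the time, the measured TCP pose, the force, the opening and the grip force at its end, in the units of the state.
- manip.sense(): the state, without advancing time (a new reading comes with each control period).
- cams.get_image(name): name is "scene" or "top" or "wrist"; returns a dict with "pixels" (384x512x3 uint8, red, green, blue), "vfov" (degrees; the focal length in pixels is half the picture's height over the tangent of half this angle, whatever the lens; pixels are square), "cx", "cy" (the principal point, pixels), "k1" (the pictures are not rectified: a ray, as slopes to the right and down, at radius r is drawn at 1 + k1 r^2 times it, then the intrinsics apply), "cam_to_world" (4x4, takes a point from camera to world coordinates). Camera axes: x right, y down, z forward; pixel columns grow to the right and rows downward; lengths in m; the calibration is good to about 2 mm. A picture is of the moment at which its call begins. There is no depth.
- manip.job_done(): hands the job in; it is judged then, once.
Trained networks look in a picture, given as the dict that the camera call returned (one of the last four; its "shot" number tells which), for a name from the list of things; names that differ only in an ending like _2 or _b are one class to them, and where a whole thing is asked for, a point or a joint stands for the part that bears it (a point fixed in the world has none). Each returns a list of dicts, best first, with "confidence" (0 to 1); they miss things now and then, are a little off and sometimes report something else, mostly with a low value. They report only what shows in the picture. A call takes as long as a camera call.
- cams.silhouettes(picture, name): "mask" (384x512 bool, what is visible of it) and "uv" ([column, row] in pixels, amid what is visible of it).
The state is a dict: "t": time; "joint_pos": joint angles; "joint_vel": joint speeds; "joint_torque": joint torques, N m; "ee_pos": TCP position; "eef_rot": TCP orientation; "wrist_force": force on the tool from outside, world axes, zero at the start; "ft_torque": the same for the moment, N m; "width": opening from 0.0 (shut) to 1.0 (fully open); "grasp_force": force on a finger pad.
Only numpy, scipy, OpenCV 4.12 (cv2) and the standard library are available. Lean on these libraries where they do the work, as an engineer would, in place of code of your own. Each camera call takes 0.05 s, during which the arm holds its last target. There are 200 camera calls.

## Working session

There is one attempt and no reset: what is moved stays moved. The work goes in short steps, Python scripts to look and compute and a tool call to move; the robot and the scene stay as the last step left them, time stands still between calls to the robot, and variables do not carry over. Pictures are saved under pics/ and viewed, at most 10 in all, crops included, and the job is handed in when it is done.

Besides the shell and the picture viewer there is one more tool, called after "Emit:" as a command line: name --pt "numbers of a row" for each row, then --argument value for the rest. play_rows: Moves the arm, as the interface text tells. Its arguments: {"type":"object","properties":{"rows":{"type":"array"}},"required":["rows"]}

```bash
mkdir -p pics
cat > h.py <<'E'
import numpy as np, cv2
from workcell import manip, cams
def ray(p,uv):
    f=p["pixels"].shape[0]/2/np.tan(np.radians(p["vfov"])/2)
    d=np.array([(uv[0]-p["cx"])/f,(uv[1]-p["cy"])/f]); s=d.copy()
    for _ in range(20): s=d/(1+p["k1"]*(s@s))
    T=np.array(p["cam_to_world"]); return T[:3,3],T[:3,:3]@np.array([s[0],s[1],1])
def at_z(p,uv,z):
    o,d=ray(p,uv); return o+d*(z-o[2])/d[2]
def proj(p,X):
    f=p["pixels"].shape[0]/2/np.tan(np.radians(p["vfov"])/2)
    T=np.array(p["cam_to_world"]); c=T[:3,:3].T@(np.array(X)-T[:3,3]); s=c[:2]/c[2]; s=s*(1+p["k1"]*(s@s))
    return np.array([s[0]*f+p["cx"],s[1]*f+p["cy"]])
def save(p,n,crop=None,k=1):
    im=p["pixels"][...,::-1]
    if crop: im=im[crop[1]:crop[3],crop[0]:crop[2]]
    cv2.imwrite("pics/"+n,cv2.resize(im,None,fx=k,fy=k,interpolation=cv2.INTER_CUBIC))
E
python3 - <<'E'
from h import *
ps={n:cams.get_image(n) for n in("top","scene")}
im=np.hstack([ps["top"]["pixels"],ps["scene"]["pixels"]])[...,::-1]
cv2.imwrite("pics/a.png",cv2.resize(im,(800,300),interpolation=cv2.INTER_AREA))
for n,p in ps.items():
    T=np.array(p["cam_to_world"]);print(n,T[:3,3].round(3),T[:3,2].round(2),p["vfov"])
    for k in ["mini_centrifuge","drive_plate","spindle_tip","rotor","rotor_knob","lid","lid_tab","lid_hinge","microscope","lab_timer","amber_bottle","pen","bottle"]:
        try: r=cams.silhouettes(p,k)
        except Exception as e: print(k,e);continue
        for q in r[:2]: print(n,k,round(q["confidence"],2),np.round(q["uv"],1),int(q["mask"].sum()),at_z(p,q["uv"],0.0).round(3), at_z(p,q["uv"],0.05).round(3))
s=manip.sense();print(s)
E
```

```text
top [0.394 0.065 0.927] [ 0.12  0.01 -0.99] 51.26363855511042
top mini_centrifuge 0.81 [249.1 178.3] 6523 [0.544 0.085 0.   ] [0.536 0.084 0.05 ]
top mini_centrifuge 0.26 [254.5 134.8] 2354 [0.648 0.071 0.   ] [0.634 0.07  0.05 ]
top drive_plate 0.86 [244.3 177.7] 6807 [0.546 0.096 0.   ] [0.537 0.095 0.05 ]
top drive_plate 0.22 [180.6 192.9] 1141 [0.512 0.246 0.   ] [0.506 0.236 0.05 ]
top spindle_tip 0.95 [249.6 178.9] 6730 [0.543 0.084 0.   ] [0.535 0.083 0.05 ]
top spindle_tip 0.46 [182.8 194.2] 1150 [0.509 0.24  0.   ] [0.503 0.231 0.05 ]
top rotor 0.71 [180.8 196. ] 1106 [0.505 0.245 0.   ] [0.499 0.235 0.05 ]
top rotor_knob 0.88 [184.2 192.1] 1153 [0.514 0.237 0.   ] [0.508 0.228 0.05 ]
top lid 0.94 [252.3 135.7] 2387 [0.646 0.076 0.   ] [0.632 0.075 0.05 ]
top lid_tab 0.7 [252.6 132.9] 2285 [0.653 0.075 0.   ] [0.639 0.074 0.05 ]
top lid_hinge 0.66 [250.3 177.7] 6821 [0.545 0.082 0.   ] [0.537 0.081 0.05 ]
microscope it knows: amber_bottle, bottle, drive_plate, lab_timer, lid, lid_hinge, lid_tab, mini_centrifuge, pen, rotor, rotor_hole, rotor_knob, spindle_tip
top lab_timer 0
[... 1520 characters left out ...]
0.342 0.237 0.05 ]
{'t': 1.3, 'joint_pos': array([ 9.81009063e-01,  2.75943936e-01,  1.50490707e+00,  2.37913366e-05,
        1.36070365e+00, -1.20990134e-01]), 'joint_vel': array([ 0.00150843,  0.00023916,  0.00055707,  0.00036625, -0.00085745,
        0.00050325]), 'joint_torque': array([-9.65183135e-04, -4.16662896e+01, -2.46092588e+01, -7.75896979e-05,
        2.79598053e-04, -2.54012981e-06]), 'ee_pos': array([0.25980347, 0.51299783, 0.19660011]), 'eef_rot': array([-7.29665734e-01, -3.05567314e+00, -6.86805855e-05]), 'wrist_force': array([-0.26908606,  0.40700876, -1.50584307]), 'ft_torque': array([ 0.03302965, -0.0322112 , -0.0310455 ]), 'grasp_force': 0.0, 'width': 0.9986808340765184}
```

View pics/a.png

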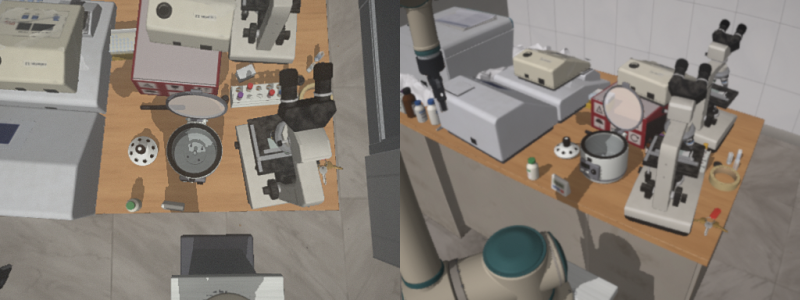

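Run:
```python
from h import *
p=cams.get_image("top")
save(p,"b.png",(150,90,350,240),4)
```

```text
(no output)
```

View pics/b.png

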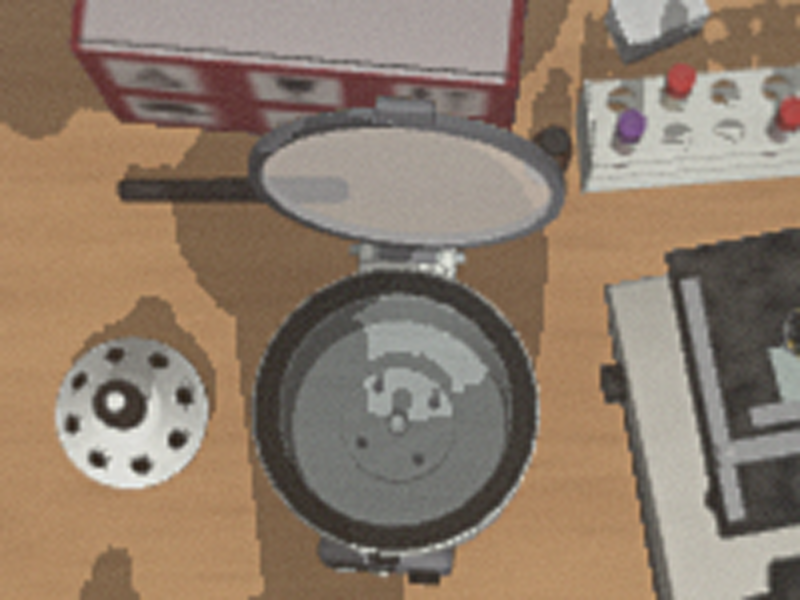

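The top crop shows the knob at about (121,404), the spindle tip at (398,424) and the pins at (378,386), (434,399), (418,459) and (361,442). The lid tab is at (406,106).

Run:
```python
from h import *
p=cams.get_image("top")
c=lambda u,v:(150+u/4-.375,90+v/4-.375)
k=at_z(p,c(121,404),.062);print("knob",k)
r=max(cams.silhouettes(p,"rotor"),key=lambda q:q["confidence"])["mask"].astype(np.uint8)
# fit: disc outline 44mm radius z 0..16 
cn=max(cv2.findContours(r,cv2.RETR_EXTERNAL,2)[0],key=len)[:,0]
W=np.array([at_z(p,u,.012)[:2] for u in cn]);print("rotor circ",cv2.minEnclosingCircle(W.astype(np.float32)))
s=at_z(p,c(398,424),.063);print("spin",s)
P=np.array([at_z(p,c(*q),.051) for q in[(378,386),(434,399),(418,459),(361,442)]]);print(P,P.mean(0))
d=P-P.mean(0);print(np.degrees(np.arctan2(d[:,1],d[:,0])),np.linalg.norm(d[:,:2],axis=1))
# rim circle
print("hinge",at_z(p,c(410,262),.108))
print("tab ray",[at_z(p,c(406,106),z).round(3) for z in(.26,.27,.275)])
T=[(116,355),(159,360),(185,396),(178,439),(142,464),(97,458),(72,424),(79,381)]
T=np.array([at_z(p,c(*q),.022) for q in T]);m=T.mean(0);d=T-m
print("tubes",m,np.degrees(np.arctan2(d[:,1],d[:,0])).round(1),np.linalg.norm(d,axis=1).round(4))
```

```text
knob [0.50958176 0.23502058 0.062     ]
rotor circ ((0.5118183493614197, 0.23886652290821075), 0.04389412701129913)
spin [0.49569117 0.08416355 0.063     ]
[[0.51844737 0.09515776 0.051     ]
 [0.5106241  0.06434253 0.051     ]
 [0.47752675 0.07374387 0.051     ]
 [0.48749976 0.10495971 0.051     ]] [0.4985245  0.08455097 0.051     ]
[  28.03051596  -59.08933864 -152.76606511  118.37777164] [0.02257044 0.0235538  0.02361565 0.02319616]
hinge [0.57530849 0.07555594 0.108     ]
tab ray [array([0.61 , 0.074, 0.26 ]), array([0.607, 0.074, 0.27 ]), array([0.605, 0.074, 0.275])]
tubes [0.51166179 0.23860056 0.022     ] [  13.   -31.5  -77.4 -121.7 -166.1  147.1  103.5   59.1] [0.0324 0.0331 0.033  0.0332 0.0323 0.0327 0.033  0.033 ]
```

Emit:
play_rows --pt "1.0 -1.1 0 0 0 0 1" --pt "2.0 -2.2 0 0 0 0 1" --pt "3.0 -3.3 0 0 0 0 1" --pt "4.0 -4.4 0 0 0 0 1" --pt "5.0 -5.5 0 0 0 0 1" --pt "6.0 -6.6 0 0 0 0 1" --pt "6.275 -6.9 0 0 0 0 1" --pt "6.275 -6.9 0 0 0 0 1" --pt "6.275 -6.9 0 0 0 0 0.4"

```text
t: 2.35
ee_pos: [0.5133, 0.2343, 0.1964]
eef_rot: [0.736, 3.053, -0.001]
wrist_force: [-0.5, 0.0, -0.3]
width: 0.86
grasp_force: 0.0
```

Run:
```python
from h import *
s=manip.sense();print(s["t"],s["ee_pos"],s["eef_rot"],s["joint_pos"],s["wrist_force"],s["width"])
p=cams.get_image("wrist")
T=np.array(p["cam_to_world"]);print(T[:3,3],T[:3,2],proj(p,[.511,.237,.062]),proj(p,[.511,.237,0.02]))
save(p,"c.png",None,1.5)
for k in("rotor","rotor_knob"):
  for q in cams.silhouettes(p,k): print(k,q["confidence"],q["uv"],at_z(p,q["uv"],.06))
```

```text
2.35 [0.51332085 0.23425978 0.19642318] [ 7.36359939e-01  3.05271018e+00 -1.00026145e-03] [ 3.05700976e-01  2.59437202e-01  1.52875420e+00 -1.26065863e-03
  1.35259345e+00 -7.91435684e-01] [-0.46820832  0.04509953 -0.27586333] 0.8595443413232098
[0.44966751 0.26683409 0.3748647 ] [ 0.25319731 -0.13001082 -0.95863878] [259.38820915 168.81696291] [259.24686408 161.42178233]
rotor 0.81 [263.9, 160.4] [0.50536926 0.24531941 0.06      ]
rotor_knob 0.86 [264.0, 161.7] [0.5066835  0.24477671 0.06      ]
```

View pics/c.png

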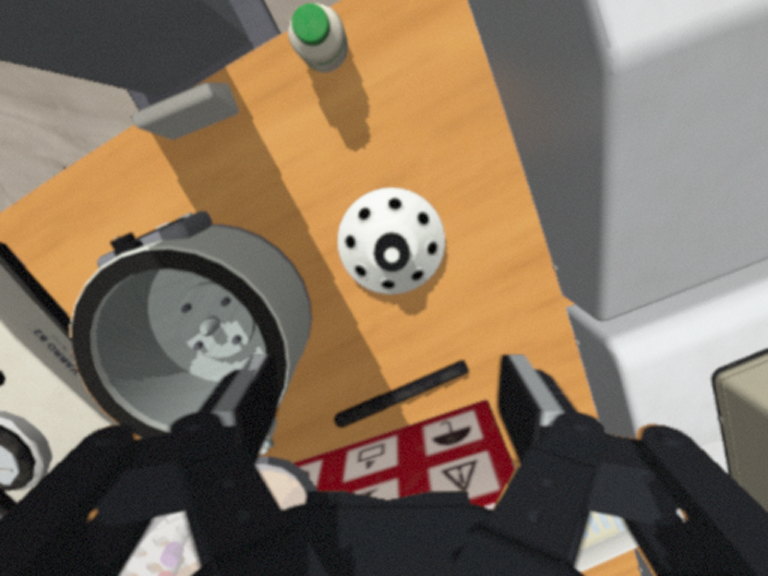

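The wrist view shows the knob at about (391,251), the spindle tip at (208,327) and the pins at (186,308), (225,300), (240,340) and (198,346) in enlarged pixels.

Run:
```python
from h import *
p=cams.get_image("wrist")
c=lambda u,v:((u+.5)/1.5-.5,(v+.5)/1.5-.5)
print("knob",at_z(p,c(391.5,251),.062))
r=cams.silhouettes(p,"rotor")[0]["mask"].astype(np.uint8)
cn=max(cv2.findContours(r,cv2.RETR_EXTERNAL,2)[0],key=len)[:,0]
W=np.array([at_z(p,u,.012)[:2] for u in cn]);print("rotor circ",cv2.minEnclosingCircle(W.astype(np.float32)))
print("spin",at_z(p,c(208,324),.063))
P=np.array([at_z(p,c(*q),.051) for q in[(186,308),(225,300),(240,340),(198,346)]]);print(P.mean(0))
d=P-P.mean(0);print(np.degrees(np.arctan2(d[:,1],d[:,0])),np.linalg.norm(d[:,:2],axis=1))
T=[(395,204),(423,218),(432,248),(417,275),(388,284),(361,271),(351,242),(364,213)]
T=np.array([at_z(p,c(*q),.022) for q in T]);m=T.mean(0);d=T-m
print("tubes",m,np.degrees(np.arctan2(d[:,1],d[:,0])).round(1),np.linalg.norm(d,axis=1).round(4))
```

```text
knob [0.50655208 0.24265887 0.062     ]
rotor circ ((0.512724757194519, 0.23636621236801147), 0.045148253440856934)
spin [0.49371097 0.0935097  0.063     ]
[0.49687158 0.08985601 0.051     ]
[-150.78926607  121.05040008   29.98936978  -62.78821563] [0.0233954  0.02325759 0.02496751 0.02359926]
tubes [0.50965683 0.24140232 0.022     ] [ 148.3  104.    58.7   13.2  -31.5  -75.6 -121.  -166.5] [0.0327 0.0331 0.0329 0.0328 0.0329 0.033  0.0325 0.0335]
```

Emit:
play_rows --pt "0 0 -1 0 0 0 0.3" --pt "0 0 -2 0 0 0 0.3" --pt "0 0 -3 0 0 0 0.3" --pt "0 0 -3 0 0 0 0.3" --pt "0 0 -3 0 0 0 0.3"

```text
t: 3.1
ee_pos: [0.5103, 0.2379, 0.077]
eef_rot: [-0.727, -3.056, 0.0]
wrist_force: [0.2, 0.1, 0.7]
width: 0.648
grasp_force: 0.0
```

Run:
```python
from h import *
p=cams.get_image("wrist")
s=manip.sense();print(s["t"],s["ee_pos"],s["eef_rot"],s["width"],s["wrist_force"],proj(p,s["ee_pos"]))
save(p,"d.png",None,1.5)
```

```text
3.15 [0.51177105 0.23816012 0.07836055] [7.27166975e-01 3.05384167e+00 2.52412442e-03] 0.6491939066725468 [ 0.12213972 -0.65781055 -0.53588466] [259.47626872 220.82052432]
```

View pics/d.png

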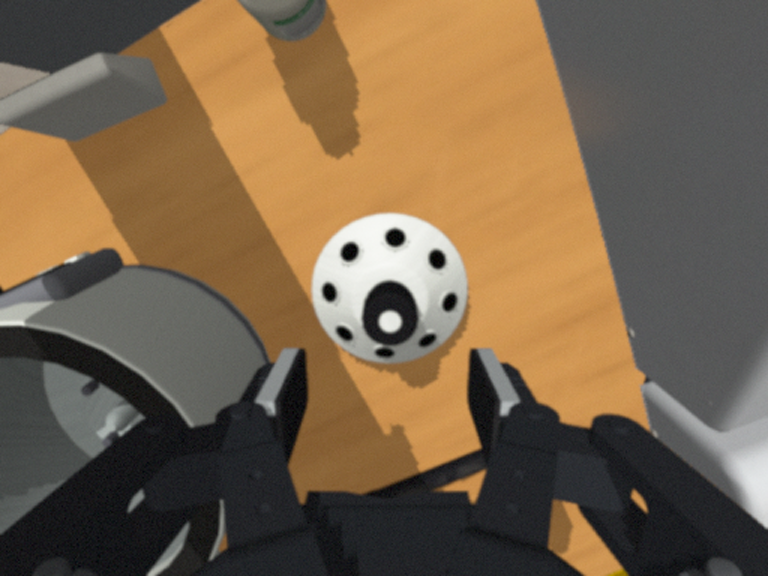

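The knob top centre is at about (390,319), between the open fingers, in enlarged pixels.

Run:
```python
from h import *
p=cams.get_image("wrist")
c=lambda u,v:((u+.5)/1.5-.5,(v+.5)/1.5-.5)
print("knob",at_z(p,c(390,319),.062), [np.round(proj(p,[.511,.237,z])*1.5,0) for z in (.062,.016)])
```

```text
knob [0.51427467 0.23829349 0.062     ] [array([384., 314.]), array([384., 286.])]
```

Emit:
play_rows --pt "0.04 0.02 -0.5 0 0 0 0.1" --pt "0.04 0.02 -0.95 0 0 0 0.1" --pt "0.04 0.02 -0.95 0 0 0 0" --pt "0.04 0.02 -0.95 0 0 0 -1" --pt "0.04 0.02 -0.95 0 0 0 -1" --pt "0.04 0.02 -0.95 0 0 0 -1" --pt "0.04 0.02 -0.95 0 0 0 -1" --pt "0.04 0.02 -0.95 0 0 0 -1"

```text
t: 4.0
ee_pos: [0.5127, 0.2379, 0.0391]
eef_rot: [0.73, 3.055, 0.001]
wrist_force: [0.3, -0.9, 0.1]
width: 0.001
grasp_force: 0.0
```

Run:
```python
from h import *
s=manip.sense();print(s["width"],s["grasp_force"],s["ee_pos"],s["joint_pos"])
p=cams.get_image("wrist");q=cams.get_image("top")
a=p["pixels"][100:384,130:400];b=cv2.resize(q["pixels"][150:250,130:260],(369,284),interpolation=2)
cv2.imwrite("pics/e.png",np.hstack([a,b])[...,::-1])
```

```text
0.0009368098743441536 0.0 [0.51267696 0.23785174 0.03908631] [ 3.11238627e-01  3.92125989e-01  1.75592735e+00  6.87484318e-05
  9.92692244e-01 -7.90765156e-01]
```

View pics/e.png

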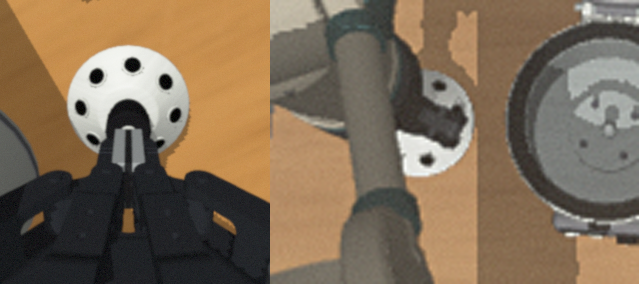

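The wrist crop shows the fingers shut behind the knob, not around it. I'll check my projections against this picture.

Run:
```python
from h import *
p=cams.get_image("wrist");q=cams.get_image("top")
s=manip.sense();print(s["ee_pos"],s["width"])
for n,c,o,k in(("wrist",p,(130,100),1),("top",q,(130,150),2.84)):
  T=np.array(c["cam_to_world"]);print(n,T.round(3).tolist())
  for X in ([.512,.238,.062],[.512,.238,.035],[.512,.238,.012],s["ee_pos"],s["ee_pos"]+[0,0,.02],s["ee_pos"]+[0,0,.1]): print((proj(c,X)-o)*k, np.round(X,3))
```

```text
[0.51240926 0.23777253 0.03863274] -0.00020866025614954843
wrist [[0.451, 0.856, 0.253, 0.449], [0.892, -0.433, -0.128, 0.27], [0.0, 0.283, -0.959, 0.217], [0.0, 0.0, 0.0, 1.0]]
[128.0651579  132.60548985] [0.512 0.238 0.062]
[128.05062671 115.4316876 ] [0.512 0.238 0.035]
[128.04095485 104.01560421] [0.512 0.238 0.012]
[128.02394201 118.1499687 ] [0.512 0.238 0.039]
[128.0315464  130.92466797] [0.512 0.238 0.059]
[128.09109237 231.38440154] [0.512 0.238 0.139]
top [[-0.018, -0.993, 0.116, 0.394], [-1.0, 0.018, 0.006, 0.065], [-0.009, -0.116, -0.993, 0.927], [0.0, 0.0, 0.0, 1.0]]
[137.77582631 112.32413453] [0.512 0.238 0.062]
[144.59424687 116.79571172] [0.512 0.238 0.035]
[150.08897004 120.39951019] [0.512 0.238 0.012]
[143.99152045 115.68973385] [0.512 0.238 0.039]
[138.94673539 112.36519242] [0.512 0.238 0.059]
[116.24314573  97.40631855] [0.512 0.238 0.139]
```

Run:
```python
from h import *
q=cams.get_image("scene");s=manip.sense()
for X in ([.512,.238,.062],[.512,.238,.035],s["ee_pos"],s["ee_pos"]+[0,0,.02],s["ee_pos"]+[0,0,.1]): print((proj(q,X)-(150,130))*6, np.round(X,3))
save(q,"f.png",(150,130,280,230),6)
```

```text
[370.25939668 281.55627741] [0.512 0.238 0.062]
[372.93002854 330.69486214] [0.512 0.238 0.035]
[373.53320969 323.99770964] [0.512 0.238 0.039]
[371.56465019 287.59818487] [0.512 0.238 0.059]
[363.49343537 134.6700935 ] [0.512 0.238 0.139]
```

View pics/f.png

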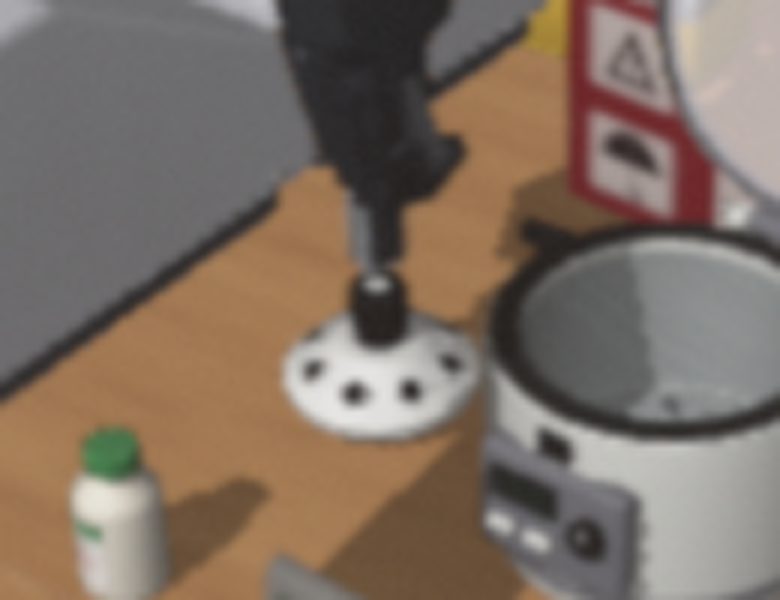

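The scene crop shows the fingers shut just above the knob top, with their tips at about (373,270). The tips are therefore 25–30 mm higher than the reported pose says. A gentle touch on the knob top, whose height is known (62 mm), will measure the offset.

Emit:
play_rows --pt "0 0 -0.05 0 0 0 -1" --pt "0 0 -0.05 0 0 0 -1"

```text
t: 4.45
ee_pos: [0.5121, 0.2377, 0.0363]
eef_rot: [-0.73, -3.055, 0.0]
wrist_force: [-0.2, 0.5, -0.3]
width: -0.0
grasp_force: 0.0
```

Emit:
play_rows --pt "0 0 -0.05 0 0 0 -1" --pt "0 0 -0.05 0 0 0 -1"

```text
t: 4.65
ee_pos: [0.5122, 0.2377, 0.0343]
eef_rot: [-0.73, -3.055, 0.0]
wrist_force: [0.4, -0.3, 0.5]
width: 0.003
grasp_force: 0.0
```

Emit:
play_rows --pt "0 0 -0.05 0 0 0 -1" --pt "0 0 -0.05 0 0 0 -1"

```text
t: 4.85
ee_pos: [0.5122, 0.2377, 0.0324]
eef_rot: [-0.73, -3.055, 0.0]
wrist_force: [0.1, 0.2, 0.1]
width: -0.003
grasp_force: 0.0
```

Run:
```python
from h import *
from scipy.optimize import least_squares
s=manip.sense();print(s["t"],s["ee_pos"],s["wrist_force"])
```

```text
4.85 [0.51224396 0.23774126 0.0323578 ] [0.07343682 0.23679113 0.09920766]
```

Emit:
play_rows --pt "0 0 -0.04 0 0 0 -1" --pt "0 0 -0.04 0 0 0 -1"

```text
t: 5.05
ee_pos: [0.5123, 0.2378, 0.0308]
eef_rot: [-0.73, -3.055, 0.0]
wrist_force: [0.4, 0.4, 0.1]
width: -0.001
grasp_force: 0.0
```

Emit:
play_rows --pt "0 0 -0.04 0 0 0 -1" --pt "0 0 -0.04 0 0 0 -1"

```text
t: 5.25
ee_pos: [0.5123, 0.2378, 0.0293]
eef_rot: [-0.73, -3.055, 0.0]
wrist_force: [0.3, -1.0, -0.1]
width: 0.001
grasp_force: 0.0
```

Emit:
play_rows --pt "0 0 -0.04 0 0 0 -1" --pt "0 0 -0.04 0 0 0 -1"

```text
t: 5.45
ee_pos: [0.5123, 0.2377, 0.0276]
eef_rot: [-0.73, -3.055, 0.0]
wrist_force: [0.6, -0.4, 0.5]
width: -0.002
grasp_force: 0.0
```

Run:
```python
from h import *
q=cams.get_image("scene");p=cams.get_image("wrist");t=cams.get_image("top")
a=cv2.resize(q["pixels"][150:210,180:250],(420,360),interpolation=2);b=p["pixels"][170:320,200:320];b=cv2.resize(b,(288,360),interpolation=2)
cv2.imwrite("pics/g.png",np.hstack([a,b])[...,::-1])
for X in ([.512,.238,.062],[.512,.238,.034]): print((proj(q,X)-(180,150))*6,(proj(p,X)-(200,170))*2.4+(420,0))
```

```text
[190.25939668 161.55627741] [559.82367735 171.49696163]
[193.02822143 212.48999373] [559.75499293 123.53947631]
```

View pics/g.png

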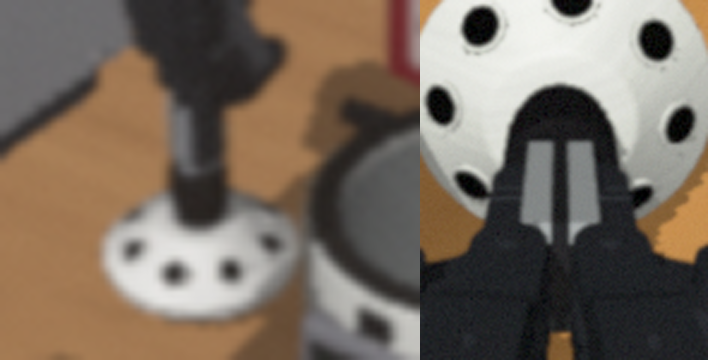

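Run:
```python
from h import *
q=cams.get_image("scene");p=cams.get_image("wrist")
def tri(a,b):
    A=[];B=[]
    for o,d in(a,b):
        d=d/np.linalg.norm(d);M=np.eye(3)-np.outer(d,d);A.append(M);B.append(M@o)
    return np.linalg.lstsq(np.vstack(A),np.hstack(B),rcond=None)
for u,v in((192,172),(190,168),(192,165)):
  for w in (140,150): print(u,v,w,tri(ray(q,(180+u/6,150+v/6)),ray(p,(200+140/2.4,170+w/2.4)))[:2])
s=manip.sense();print(s["ee_pos"],s["wrist_force"],s["joint_torque"])
```

```text
192 172 140 (array([0.51020534, 0.23871607, 0.05550475]), array([1.23525623e-05]))
192 172 150 (array([0.51134943, 0.23831622, 0.05567723]), array([3.6164128e-06]))
190 168 140 (array([0.50932243, 0.2391436 , 0.05800443]), array([1.34289789e-05]))
190 168 150 (array([0.51045108, 0.23875103, 0.05816958]), array([4.31696857e-06]))
192 165 140 (array([0.50954862, 0.2389215 , 0.05909632]), array([2.19454236e-05]))
192 165 150 (array([0.51068919, 0.23853463, 0.05923257]), array([9.64984152e-06]))
[0.51243576 0.23781404 0.02785639] [0.14419868 1.02028427 0.63562798] [ 2.24927376e-04 -4.38952661e+01 -1.92525440e+01  2.15664977e-04
  8.89502353e-04 -3.16683895e-05]
```

The tips' near corners still look about 3 mm above the knob top, so I'll keep probing down.

Emit:
play_rows --pt "0 0 -0.04 0 0 0 -1" --pt "0 0 -0.04 0 0 0 -1"

```text
t: 5.9
ee_pos: [0.5127, 0.2379, 0.0274]
eef_rot: [0.729, 3.055, 0.001]
wrist_force: [-1.6, -0.2, 6.8]
width: -0.003
grasp_force: 3.4
```

Emit:
play_rows --pt "0 0 -0.04 0 0 0 -1" --pt "0 0 -0.04 0 0 0 -1"

```text
t: 6.1
ee_pos: [0.5127, 0.2379, 0.0273]
eef_rot: [0.729, 3.054, 0.001]
wrist_force: [-4.2, -1.0, 16.0]
width: -0.001
grasp_force: 8.1
```

Emit:
play_rows --pt "0 0 -0.03 0 0 0 -1" --pt "0 0 -0.03 0 0 0 -1"

```text
t: 6.3
ee_pos: [0.5128, 0.2379, 0.0273]
eef_rot: [0.729, 3.054, 0.002]
wrist_force: [-5.9, -2.2, 23.7]
width: 0.001
grasp_force: 11.6
```

Contact is at a reported z of 0.0274, so the true tips are 34.6 mm above the reported z. I'll back off, open, go down to a true tip height of about 38 mm, and grip.

Emit:
play_rows --pt "0 0 0.25 0 0 0 -1" --pt "0 0 0.25 0 0 0 0.1" --pt "0 0 0.25 0 0 0 0.1" --pt "0 0 0.25 0 0 0 0.1" --pt "0 0 0.25 0 0 0 0.1" --pt "0 0 0.0 0 0 0 0.1" --pt "0 0 -0.3 0 0 0 0.1" --pt "0 0 -0.5 0 0 0 0.1" --pt "0 0 -0.5 0 0 0 0.1"

```text
t: 7.2
ee_pos: [0.5108, 0.2372, 0.0013]
eef_rot: [-0.729, -3.052, 0.003]
wrist_force: [-0.0, 0.3, 0.2]
width: 0.551
grasp_force: 0.0
```

Emit:
play_rows --pt "0 0 0 0 0 0 -1" --pt "0 0 0 0 0 0 -1" --pt "0 0 0 0 0 0 -1" --pt "0 0 0 0 0 0 -1" --pt "0 0 0 0 0 0 -1"

```text
t: 7.7
ee_pos: [0.5125, 0.2378, 0.0036]
eef_rot: [0.73, 3.055, 0.0]
wrist_force: [-0.3, 0.1, -0.3]
width: 0.281
grasp_force: 58.9
```

Emit:
play_rows --pt "0 0 0.5 0 0 0 -1" --pt "0 0 1.3 0 0 0 -1" --pt "0 0 2.2 0 0 0 -1" --pt "0 0 3.2 0 0 0 -1" --pt "0 -0.5 3.2 0 0 0 -1" --pt "0 -0.5 3.2 0 0 0 -1"

```text
t: 8.3
ee_pos: [0.5129, 0.2164, 0.1329]
eef_rot: [0.73, 3.053, -0.0]
wrist_force: [-0.9, -0.4, -2.9]
width: 0.28
grasp_force: 59.3
```

Run:
```python
from h import *
s=manip.sense();print(s["t"],s["ee_pos"],s["wrist_force"],s["width"],s["joint_pos"])
p=cams.get_image("top")
# rim: dark ring centre; fit circle to outer/inner edges of dark ring in world at z=.108
r=max(cams.silhouettes(p,"mini_centrifuge"),key=lambda q:q["confidence"])["mask"]
g=cv2.cvtColor(p["pixels"],cv2.COLOR_RGB2GRAY)
c0=np.array([.497,.087]);
from scipy.optimize import least_squares
G=cv2.GaussianBlur(g,(3,3),0).astype(float)
pts=[]
for th in np.radians(np.arange(0,360,4)):
    rr=np.arange(.050,.070,.0005); u=np.array([proj(p,[c0[0]+q*np.cos(th),c0[1]+q*np.sin(th),.108]) for q in rr]).astype(np.float32)
    v=cv2.remap(G.astype(np.float32),u[None,:,0],u[None,:,1],1)[0]
    i=np.argmin(np.gradient(v)); pts.append([c0[0]+rr[i]*np.cos(th),c0[1]+rr[i]*np.sin(th)])
pts=np.array(pts)
f=least_squares(lambda x:np.hypot(pts[:,0]-x[0],pts[:,1]-x[1])-x[2],[*c0,.06],loss="soft_l1",f_scale=.001);print("rim",f.x,np.median(abs(f.fun)))
for q in cams.silhouettes(p,"rotor_knob")[:2]: print(q["confidence"],q["uv"])
w=cams.get_image("wrist");save(w,"h.png",None,1.5)
```

```text
8.3 [0.51286049 0.21639503 0.13294222] [-0.87486101 -0.37269267 -2.89165227] 0.27963189942991906 [ 2.75200399e-01  2.90496691e-01  1.64864690e+00 -1.37694134e-03
  1.20020595e+00 -8.25415461e-01]
rim [0.4985876  0.08441318 0.05991233] 0.0007158765447798955
0.91 [187.8, 179.6]
```

View pics/h.png

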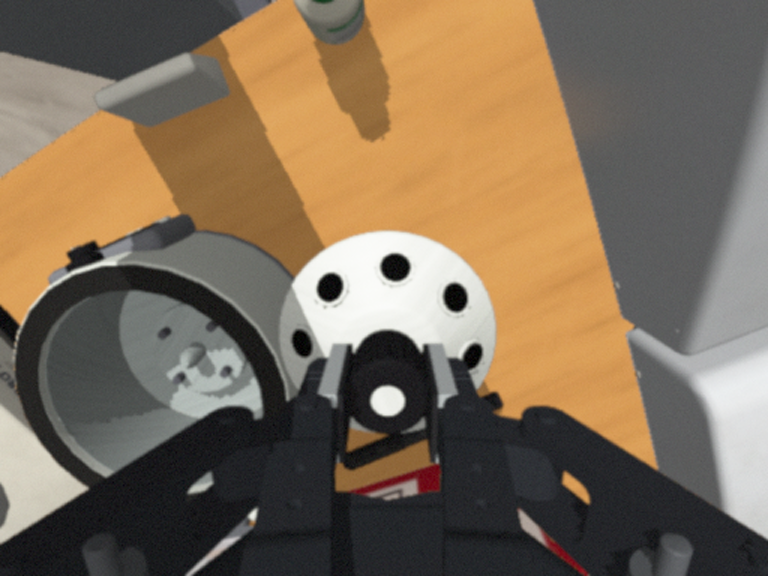

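The rotor is held upright, with the knob top at (387,400), and the rim fit puts the spindle axis at (0.4986, 0.0844). I'll carry it over.

Emit:
play_rows --pt "-0.1 -1.0 0 0 0 0 -1" --pt "-0.2 -2.0 0 0 0 0 -1" --pt "-0.3 -3.0 0 0 0 0 -1" --pt "-0.32 -3.32 0 0 0 0 -1" --pt "-0.32 -3.32 0 0 0 0 -1" --pt "-0.32 -3.32 -0.5 0 0 0 -1" --pt "-0.32 -3.32 -1.0 0 0 0 -1" --pt "-0.32 -3.32 -1.4 0 0 0 -1" --pt "-0.32 -3.32 -1.4 0 0 0 -1"

```text
t: 9.4
ee_pos: [0.4977, 0.0867, 0.0731]
eef_rot: [-0.727, -3.051, 0.0]
wrist_force: [-0.1, -0.1, -1.5]
width: 0.282
grasp_force: 59.6
```

Run:
```python
from h import *
p=cams.get_image("top");s=manip.sense();print(s["t"],s["ee_pos"],s["wrist_force"],s["ft_torque"],s["width"],s["joint_pos"])
```

```text
9.45 [0.49884304 0.08648573 0.07436886] [ 0.70457097  0.21045715 -2.19868323] [-0.04622977 -0.02798788 -0.04521154] 0.2824822679753406 [ 3.33836277e-02  2.77976537e-01  1.83418997e+00  1.13062776e-03
  1.03219159e+00 -1.07035216e+00]
```

Emit:
play_rows --pt "0 0 -0.15 0 0 0 -1" --pt "0 0 -0.25 0 0 0 -1" --pt "0 0 -0.32 0 0 0 -1" --pt "0 0 -0.32 0 0 0 -1"

```text
t: 9.85
ee_pos: [0.4995, 0.0851, 0.0625]
eef_rot: [-0.73, -3.055, -0.0]
wrist_force: [-0.2, 0.5, -2.2]
width: 0.283
grasp_force: 59.6
```

Emit:
play_rows --pt "0 0 -0.1 0 0 0 -1" --pt "0 0 -0.19 0 0 0 -1" --pt "0 0 -0.19 0 0 0 -1"

```text
t: 10.15
ee_pos: [0.4995, 0.0849, 0.0547]
eef_rot: [-0.73, -3.055, -0.0]
wrist_force: [-0.3, 0.1, -2.3]
width: 0.28
grasp_force: 59.6
```

Emit:
play_rows --pt "0 0 -0.03 0 0 0 -1" --pt "0 0 -0.03 0 0 0 -1"

```text
t: 10.35
ee_pos: [0.4997, 0.0849, 0.0545]
eef_rot: [0.73, 3.055, 0.0]
wrist_force: [-1.2, -0.3, 2.9]
width: 0.282
grasp_force: 60.4
```

The rotor rests on the pin tops at a reported z of 0.0546. I'll press a little more and turn.

Emit:
play_rows --pt "0 0 -0.02 0 0 0 -1" --pt "0 0 -0.02 0 0 -0.3 -1" --pt "0 0 -0.02 0 0 -0.6 -1" --pt "0 0 -0.02 0 0 -0.9 -1" --pt "0 0 -0.02 0 0 -1.2 -1" --pt "0 0 -0.02 0 0 -1.5 -1" --pt "0 0 -0.02 0 0 -1.8 -1" --pt "0 0 -0.02 0 0 -2.0 -1"

```text
t: 11.15
ee_pos: [0.5011, 0.0847, 0.0545]
eef_rot: [1.045, 2.959, 0.001]
wrist_force: [-0.3, -1.1, 7.4]
width: 0.282
grasp_force: 60.6
```

Emit:
play_rows --pt "0 0 0 0 0 -0.3 -1" --pt "0 0 0 0 0 -0.6 -1" --pt "0 0 0 0 0 -0.9 -1" --pt "0 0 0 0 0 -1.2 -1" --pt "0 0 0 0 0 -1.5 -1" --pt "0 0 0 0 0 -1.8 -1" --pt "0 0 0 0 0 -2.1 -1" --pt "0 0 0 0 0 -2.4 -1" --pt "0 0 0 0 0 -2.7 -1" --pt "0 0 0 0 0 -3.0 -1"

```text
t: 12.15
ee_pos: [0.5009, 0.0844, 0.0544]
eef_rot: [1.495, 2.759, 0.001]
wrist_force: [-2.0, -0.3, 7.6]
width: 0.282
grasp_force: 60.6
```

Emit:
play_rows --pt "0 0 0 0 0 -0.3 -1" --pt "0 0 0 0 0 -0.6 -1" --pt "0 0 0 0 0 -0.9 -1" --pt "0 0 0 0 0 -1.2 -1" --pt "0 0 0 0 0 -1.5 -1" --pt "0 0 0 0 0 -1.8 -1" --pt "0 0 0 0 0 -2.1 -1" --pt "0 0 0 0 0 -2.4 -1" --pt "0 0 0 0 0 -2.7 -1" --pt "0 0 0 0 0 -3.0 -1"

```text
t: 13.15
ee_pos: [0.5007, 0.0846, 0.0542]
eef_rot: [1.909, 2.492, 0.001]
wrist_force: [-1.6, -0.8, 5.2]
width: 0.279
grasp_force: 60.4
```

Emit:
play_rows --pt "0 0 0 0 0 -0.3 -1" --pt "0 0 0 0 0 -0.6 -1" --pt "0 0 0 0 0 -0.9 -1" --pt "0 0 0 0 0 -1.2 -1" --pt "0 0 0 0 0 -1.5 -1" --pt "0 0 0 0 0 -1.8 -1" --pt "0 0 0 0 0 -2.1 -1" --pt "0 0 0 0 0 -2.1 -1"

```text
t: 13.95
ee_pos: [0.4993, 0.0843, 0.0529]
eef_rot: [2.17, 2.271, -0.002]
wrist_force: [-0.0, -1.5, -2.1]
width: 0.279
grasp_force: 59.7
```

It has dropped in. Now I'll lower it home.

Emit:
play_rows --pt "0 0 -0.05 0 0 0 -1" --pt "0 0 -0.1 0 0 0 -1" --pt "0 0 -0.15 0 0 0 -1" --pt "0 0 -0.17 0 0 0 -1" --pt "0 0 -0.19 0 0 0 -1" --pt "0 0 -0.19 0 0 0 -1"

```text
t: 14.55
ee_pos: [0.4994, 0.0838, 0.0466]
eef_rot: [2.168, 2.271, -0.002]
wrist_force: [-2.7, -5.1, 9.1]
width: 0.284
grasp_force: 61.0
```

Emit:
play_rows --pt "0 0 0.04 0 0 0 -1" --pt "0 0 0.04 0 0 0 -0.1" --pt "0 0 0.04 0 0 0 -0.1" --pt "0 0 0.04 0 0 0 -0.1" --pt "0 0 0.04 0 0 0 -0.1" --pt "0 0 0.3 0 0 0 -0.1" --pt "0 0 0.9 0 0 0 -0.1" --pt "0 0 1.7 0 0 0 -0.1" --pt "0 0 2.7 0 0 0 -0.1" --pt "0 0 3.5 0 0 0 -0.1"

```text
t: 15.55
ee_pos: [0.5001, 0.0852, 0.1884]
eef_rot: [2.17, 2.269, 0.003]
wrist_force: [0.3, 0.4, -1.0]
width: 0.449
grasp_force: 0.0
```

Run:
```python
from h import *
q=cams.get_image("scene");t=cams.get_image("top");s=manip.sense();print(s["ee_pos"],s["eef_rot"],s["joint_pos"],s["width"],s["wrist_force"])
a=cv2.resize(q["pixels"][80:230,190:350],(426,400),interpolation=2);b=cv2.resize(t["pixels"][100:250,180:320],(373,400),interpolation=2)
cv2.imwrite("pics/i.png",np.hstack([a,b])[...,::-1])
```

```text
[0.50328245 0.08531042 0.191197  ] [2.16604096 2.26447148 0.01321798] [ 3.13443847e-02  1.74969523e-01  1.65554291e+00  2.49665917e-04
  1.29949337e+00 -1.31468393e-02] 0.44947996893371 [ 1.18849058 -0.20516659 -0.0384954 ]
```

View pics/i.png

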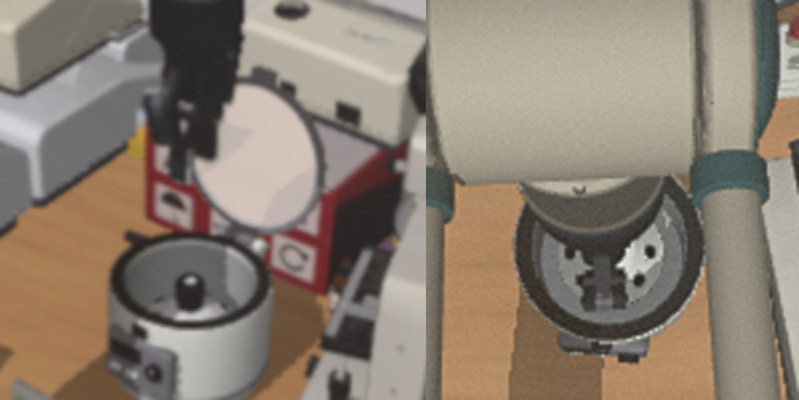

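The rotor sits low and level in the well, the lid is upright, and nothing has been disturbed. Next I'll go up and over behind the lid with the fingers shut, turning the closing axis parallel to the hinge.

Emit:
play_rows --pt "0 0 0.8 0 0 1.36 -1" --pt "0 0 1.7 0 0 2.72 -1" --pt "0 0 2.4 0 0 4.08 -1" --pt "0.8 0 2.4 0 0 5.44 -1" --pt "1.6 -0.1 2.4 0 0 6.8 -1" --pt "2.4 -0.2 2.4 0 0 8.16 -1" --pt "3.2 -0.28 2.4 0 0 9.52 -1" --pt "3.5 -0.28 2.4 0 0 10.88 -1" --pt "3.5 -0.28 2.4 0 0 12.24 -1" --pt "3.5 -0.28 2.4 0 0 13.6 -1"

```text
t: 16.65
ee_pos: [0.6398, 0.0738, 0.2802]
eef_rot: [-0.151, -3.136, -0.0]
wrist_force: [0.1, -0.5, 0.6]
width: -0.002
grasp_force: 0.0
```

Run:
```python
from h import *
p=cams.get_image("scene");t=cams.get_image("top");s=manip.sense();print(s["t"],s["ee_pos"],s["eef_rot"],s["joint_pos"],s["width"],s["wrist_force"])
a=cv2.resize(p["pixels"][40:200,180:360],(450,400),interpolation=2);b=cv2.resize(t["pixels"][50:230,180:330],(333,400),interpolation=2)
cv2.imwrite("pics/j.png",np.hstack([a,b])[...,::-1])
for n,X in(("tip",s["ee_pos"]+[0,0,.0346]),("tab",[.607,.074,.27])): print(n,(proj(p,X)-(180,40))*2.5,(proj(t,X)-(180,50))*2.22+(450,0))
```

```text
16.75 [0.63940759 0.07385667 0.28068695] [-1.60980196e-01 -3.13601315e+00 -2.40834540e-04] [ 6.81917728e-03  3.53093030e-01  1.18776023e+00  2.37481433e-04
  1.60217846e+00 -1.46139439e+00] -0.0018679454348289092 [-0.54497009 -0.32265857 -0.51992993]
tip [289.34674364 112.31799614] [606.07290406  82.27765675]
tab [270.96746559 168.33455726] [607.85507225 146.35677109]
```

View pics/j.png

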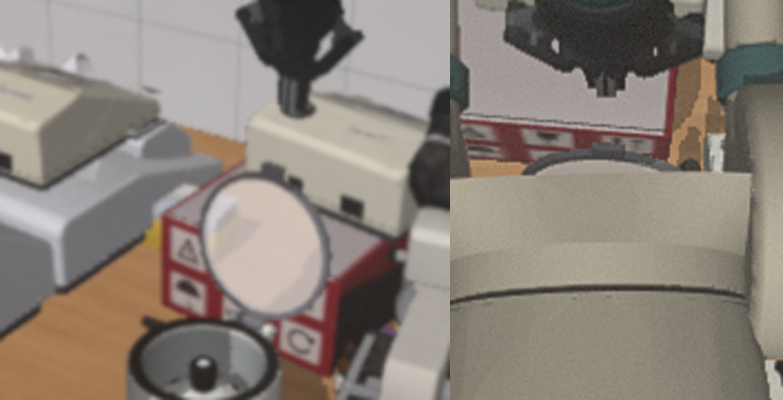

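The fingertips at (293,112) in the scene half are above and behind the tab at (272,168), and they match the projection. I'll tabulate the closing arc.

Run:
```python
import numpy as np
C=np.array([.6395,.0738,.2806])
for th in (100,90,82,74,66,58,50,42,34,26,18,12,6,0,-1):
    t=np.radians(th);d=.158*np.cos(t)-.007*np.sin(t)-.011;z=.1085+.158*np.sin(t)+.007*np.cos(t)
    print(th,((np.array([.580-.9945*d,.076+.1045*d,z-.0346])-C)/.04).round(2))
```

```text
100 [-0.36 -0.06 -1.31]
90 [-1.04  0.01 -1.22]
82 [-1.59  0.07 -1.23]
74 [-2.13  0.12 -1.32]
66 [-2.65  0.18 -1.49]
58 [-3.15  0.23 -1.72]
50 [-3.61  0.28 -2.03]
42 [-4.02  0.32 -2.39]
34 [-4.37  0.36 -2.81]
26 [-4.67  0.39 -3.28]
18 [-4.9   0.41 -3.78]
12 [-5.02  0.43 -4.18]
6 [-5.1   0.43 -4.58]
0 [-5.14  0.44 -4.99]
-1 [-5.14  0.44 -5.06]
```

Emit:
play_rows --pt "0 0 -0.7 0 0 0 -1" --pt "0 0 -1.31 0 0 0 -1" --pt "-0.18 -0.03 -1.31 0 0 0 -1" --pt "-0.36 -0.06 -1.31 0 0 0 -1" --pt "-0.7 -0.02 -1.27 0 0 0 -1" --pt "-1.04 0.01 -1.22 0 0 0 -1" --pt "-1.32 0.04 -1.22 0 0 0 -1" --pt "-1.59 0.07 -1.23 0 0 0 -1" --pt "-1.86 0.1 -1.27 0 0 0 -1" --pt "-2.13 0.12 -1.32 0 0 0 -1"

```text
t: 17.75
ee_pos: [0.5535, 0.0789, 0.2289]
eef_rot: [0.161, 3.137, 0.001]
wrist_force: [0.1, 0.7, 0.8]
width: -0.001
grasp_force: 0.4
```

Run:
```python
from h import *
p=cams.get_image("scene");s=manip.sense();print(s["t"],s["ee_pos"],s["eef_rot"],s["wrist_force"])
for q in cams.silhouettes(p,"lid")[:1]+cams.silhouettes(p,"lid_tab")[:1]: 
  ys,xs=np.nonzero(q["mask"]);print(q["confidence"],q["uv"],xs.min(),xs.max(),ys.min(),ys.max())
psi=np.radians(-6);a=np.array([-np.cos(psi),-np.sin(psi),0])
for th in(100,82,74,66):
  t=np.radians(th);m=np.array([.58,.076,.1085])+.080*(np.cos(t)*a+[0,0,np.sin(t)]);e=np.array([.58,.076,.1085])+.17*(np.cos(t)*a+[0,0,np.sin(t)]);print(th,proj(p,m),proj(p,e))
```

```text
17.8 [0.55110496 0.07911723 0.22842906] [-1.59908084e-01 -3.13480370e+00 -6.39716933e-04] [-1.87719312 -0.06304463  0.57940393]
0.94 [279.2, 141.8] 251 304 117 170
0.91 [277.3, 145.9] 251 304 117 171
100 [283.90242128 139.52107128] [289.38691684 104.82989209]
82 [278.12230579 143.70028685] [276.62316386 112.98464457]
74 [275.50537532 146.44965795] [270.69965225 118.8074241 ]
66 [272.94156471 149.67872709] [264.83367228 125.85770583]
```

The lid is following. I'll continue along the arc.

Emit:
play_rows --pt "-0.26 0.03 -0.08 0 0 0 -1" --pt "-0.52 0.06 -0.17 0 0 0 -1" --pt "-0.77 0.08 -0.28 0 0 0 -1" --pt "-1.02 0.11 -0.4 0 0 0 -1" --pt "-1.25 0.13 -0.55 0 0 0 -1" --pt "-1.48 0.16 -0.71 0 0 0 -1" --pt "-1.69 0.18 -0.88 0 0 0 -1" --pt "-1.89 0.2 -1.07 0 0 0 -1" --pt "-2.07 0.22 -1.28 0 0 0 -1" --pt "-2.24 0.24 -1.49 0 0 0 -1"

```text
t: 18.9
ee_pos: [0.4641, 0.0883, 0.1683]
eef_rot: [-0.161, -3.137, -0.0]
wrist_force: [-0.7, 0.1, 0.1]
width: -0.001
grasp_force: 0.2
```

Emit:
play_rows --pt "-0.16 0.02 -0.22 0 0 0 -1" --pt "-0.3 0.03 -0.47 0 0 0 -1" --pt "-0.42 0.04 -0.72 0 0 0 -1" --pt "-0.53 0.05 -0.97 0 0 0 -1" --pt "-0.59 0.06 -1.17 0 0 0 -1" --pt "-0.65 0.07 -1.37 0 0 0 -1" --pt "-0.69 0.07 -1.57 0 0 0 -1" --pt "-0.73 0.07 -1.77 0 0 0 -1" --pt "-0.76 0.08 -1.97 0 0 0 -1" --pt "-0.77 0.08 -2.1 0 0 0 -1"

```text
t: 19.9
ee_pos: [0.4337, 0.0914, 0.0842]
eef_rot: [-0.161, -3.137, -0.0]
wrist_force: [0.2, -0.4, -0.4]
width: 0.001
grasp_force: 0.2
```

Emit:
play_rows --pt "0 0 -0.05 0 0 0 -1" --pt "0 0 -0.08 0 0 0 -1" --pt "0 0 -0.08 0 0 0 -1"

```text
t: 20.2
ee_pos: [0.4342, 0.0914, 0.0818]
eef_rot: [0.161, 3.137, 0.0]
wrist_force: [1.5, 0.6, -0.5]
width: 0.004
grasp_force: 0.0
```

Emit:
play_rows --pt "0 0 -0.03 0 0 0 -1" --pt "0 0 -0.03 0 0 0 -1"

```text
t: 20.4
ee_pos: [0.4342, 0.0914, 0.0808]
eef_rot: [0.161, 3.137, 0.0]
wrist_force: [0.5, 0.3, 0.4]
width: -0.001
grasp_force: 0.0
```

Emit:
play_rows --pt "0 0 -0.03 0 0 0 -1" --pt "0 0 -0.03 0 0 0 -1"

```text
t: 20.6
ee_pos: [0.4344, 0.0914, 0.0801]
eef_rot: [0.16, 3.137, 0.0]
wrist_force: [-0.8, 0.0, 5.5]
width: -0.001
grasp_force: 2.5
```

Emit:
play_rows --pt "0 0 -0.03 0 0 0 -1" --pt "0 0 -0.05 0 0 0 -1" --pt "0 0 -0.05 0 0 0 -1"

```text
t: 20.9
ee_pos: [0.4345, 0.0914, 0.0797]
eef_rot: [0.16, 3.136, 0.0]
wrist_force: [-5.2, -0.8, 17.7]
width: 0.003
grasp_force: 8.7
```

Run:
```python
from h import *
p=cams.get_image("scene");s=manip.sense();print(s["ee_pos"],s["wrist_force"])
q=cams.silhouettes(p,"lid")[0];ys,xs=np.nonzero(q["mask"]);print(q["confidence"],q["uv"],xs.min(),xs.max(),ys.min(),ys.max())
psi=np.radians(-6);a=np.array([-np.cos(psi),-np.sin(psi),0]);b=np.array([-a[1],a[0],0])
for th in(0,3,8):
  t=np.radians(th);r=np.cos(t)*a+[0,0,np.sin(t)]
  c=np.array([[.58,.076,.1105]+.08*r+.0745*(np.cos(k)*r+np.sin(k)*b) for k in np.linspace(0,6.28,60)])
  P=np.array([proj(p,x) for x in c]);print(th,P.min(0),P.max(0))
```

```text
[0.43447254 0.09142972 0.07966751] [-4.37225566 -0.32960769 16.99670121]
0.6 [271.6, 185.0] 230 291 164 203
0 [229.63661218 165.2305437 ] [291.55058091 202.71508743]
3 [229.62506107 164.84274051] [291.61625566 200.19916455]
8 [229.81483373 164.07463109] [291.7817503  195.93941388]
```

The hinge force rises stiffly and the silhouette matches 0 rad, so the lid is shut. I'll back away and verify.

Emit:
play_rows --pt "0 0 0.15 0 0 0 -1" --pt "0 0 0.6 0 0 0 -1" --pt "0 0 1.4 0 0 0 -1" --pt "0 0 2.4 0 0 0 -1" --pt "0 0 3.2 0 0 0 -1" --pt "-1 0.8 3.2 0 0 0 -1" --pt "-2 1.6 3.2 0 0 0 -1" --pt "-2.5 2.4 3.2 0 0 0 -1" --pt "-2.5 3.2 3.2 0 0 0 -1" --pt "-2.5 3.2 3.2 0 0 0 -1"

```text
t: 22.0
ee_pos: [0.3335, 0.2224, 0.2058]
eef_rot: [0.153, 3.137, 0.004]
wrist_force: [0.2, 0.1, 0.9]
width: -0.0
grasp_force: 0.0
```

Run:
```python
from h import *
for n in("scene","top"):
  p=cams.get_image(n)
  for k in("lid","lab_timer","bottle","amber_bottle","pen","rotor"):
    for q in cams.silhouettes(p,k)[:1]:
      ys,xs=np.nonzero(q["mask"]);print(n,k,round(q["confidence"],2),np.round(q["uv"],1),xs.min(),xs.max(),ys.min(),ys.max())
s=manip.sense();print(s["t"],s["ee_pos"],s["wrist_force"],s["joint_vel"].round(3))
```

```text
scene lid 0.88 [261.1 180.6] 230 291 164 204
scene lab_timer 0.97 [203.3 236.4] 194 217 223 251
scene bottle 0.58 [169.1 218.4] 162 177 202 230
scene amber_bottle 0.51 [319.5 187.2] 313 322 178 194
top lid 0.63 [249.6 193.5] 212 284 150 234
top lab_timer 0.58 [218.9 263.1] 206 235 257 269
top bottle 0.84 [173.2 260.6] 161 181 254 269
top amber_bottle 0.52 [289.3 130.7] 281 292 122 135
22.7 [0.33412371 0.21921087 0.205439  ] [-0.18530253  0.26876846  0.02453399] [ 0.005 -0.     0.001  0.002  0.    -0.   ]
```

The lid is shut, the other things haven't moved and the arm is clear, so I'm handing in.

```bash
python3 -c "
from h import *
print(manip.job_done())"
```

```text
the job is handed in; nothing more can be done
None
```

The rotor is fully home on the drive pins, the lid is shut and holding, the timer and both bottles have not moved, the pen was not re-checked at the end, and the job was handed in at about 23 s.

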